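Close the child-safe cap of the cleaning-tablet jar

ROBOT

A 6-joint arm with a two-finger parallel gripper is mounted at the origin on a cart in front of the work surface, level with it; the furniture and walls round the work are solid. World frame = base frame: x ahead of the robot, y to its left, z up, the work surface at z = 0. Lengths are in m, angles in rad, forces in N, time in s.
With the tool pointing down it reaches from about 0.375 to 0.975 m from the base axis. Payload 3.8 kg.
Tool frame: the origin (TCP) lies where the fingers leave the gripper's body, on its centre line; the fingertips stand 73 mm ahead of it and the grasp point (between the pads) lies 54 mm ahead of it; z points along the fingers, y is the line along which they close (so a half turn about z gives the same grasp; the last joint's range is limited). The gripper opens to 85 mm and grips with 20 to 120 N. Pads are 22 mm wide; open, the fingers measure 114 mm over their backs; the gripper's body (76 mm by 85 mm) begins 54 mm behind the grasp point. The pads swing forward as they close: fully open they stand 13 mm farther back than shut.
Start: joints at [1.086, 0.264, 1.604, -0, 1.274, -0.037], TCP at [0.292, 0.608, 0.304] pointing down, gripper open.
Joint ranges: [-2.63, 2.63], [-0.94, 2.18], [0.31, 2.57], [-1.31, 4.45], [0, 2.66], [-2.55, 2.55]. Speed limits (rad/s): [2.57, 2.57, 3.14, 3.14, 3.14, 3.14].

INTERFACE

Orientations are given as a rotation vector (axis times angle).
In Python, from workcell import read_state, viewer, bot gives the robot as it stands.
- The arm moves only by the tool jog_arm, never from a script. Its argument "increments" is a list that holds one entry, the list of rows, each a list of 7 numbers: the shift along the tool's x, y, z in units of 30 mm (1.0 is 30 mm), then the turn, a rotation vector about the tool's x, y, z in units of 6 degrees (1.0 is 6 degrees), then the opening, from -1 (shut) to 1 (fully open). A call has exactly 5 rows; each row shifts and turns the commanded pose from where the row before left it, along the tool's axes as they then stand; what a row does not reach is not made up. A row lasts 1/12 s, in which the tool goes at most 41.7 mm and 7.16 degrees, less where a joint would pass 70% of its speed; a pose out of reach is approached as far as the arm can. A call is refused whole if a number of a shift passes 1 or a number of a turn 1, either way. A call with a gripper value outside its range is refused whole. The fingers move at their own pace and stop on an object; "force" is the grip in N (left out, the last holds). Time passes only in rows, so rows that do not move let the fingers close, or fill a call up. It gives the time, the measured TCP pose, the force, the opening and the grip force at its end, in the units of the state.
- read_state(): the state, without advancing time (a new reading comes with each control period).
- viewer.read_camera(name): name is "scene" or "top" or "wrist"; returns (picture, depth): 400x640x3 uint8, blue, green, red; 400x640 float32, m along the optical axis (not along the pixel's ray), 0 where there is no reading.
- viewer.camera_params(name): a dict with "fx", "fy", "cx", "cy" (pixels), "k1" (the pictures are not rectified: a ray, as slopes to the right and down, at radius r is drawn at 1 + k1 r^2 times it, then the intrinsics apply), "R" (3x3) and "t" (3): a world point X has camera coordinates R X + t; the wrist camera has in their place "hand_eye" (4x4, takes a point from camera to tool coordinates, whose origin is the TCP and whose axes are the flange's). Camera axes: x right, y down, z forward; pixel columns grow to the right and rows downward; lengths in m; the calibration is good to about 2 mm. A picture is of the moment at which its call begins: read the wrist's pose just before it. camera_params takes no time and is no camera call.
- bot.finish_job(): hands the job in; it is judged then, once.
The state is a dict: "time": time; "q": joint angles; "joint_vel": joint speeds; "joint_torque": joint torques, N m; "tool_pos": TCP position; "tcp_rot": TCP orientation; "wrist_force": force on the tool from outside, world axes, zero at the start; "torque": the same for the moment, N m; "width": opening from 0.0 (shut) to 1.0 (fully open); "grip_force": force on a finger pad.
Only numpy, scipy, OpenCV 4.12 (cv2) and the standard library are available. Lean on these libraries where they do the work, as an engineer would, in place of code of your own. Each camera call takes 0.05 s, during which the arm holds its last target. There are 200 camera calls.

TASK

The jar of cleaning tablets has been left open. Set its push-and-turn cap on the neck, turn it lightly until its inner lugs drop into the gaps, then press it down against its inner spring and, still pressing, turn it clockwise just until it comes up against the stop, so that when you let go it springs up into its child-safe lock. Leave the jar standing where it is, with its label facing the way it did. The mouldings are thin: never bear down with more than 30 N nor wrench the cap hard against its stop, and do not knock the mug and the two shakers.

Things in the scene. Friction and masses are not known exactly. Their poses are not given: they have to be found in the camera images.
- tablet_jar: Plain white round jar, loose on the worktop, 84 mm in diameter, 0.5 to 0.7 kg. Origin: centre of its underside, z up its axis. Body to 80 mm, shoulder to 91 mm, then the open neck, 38 mm across. Four lugs stand out from the neck to radius 23.3 mm, tops at 110 mm, centred on the jar's +x, +y, -x, -y, each 56 degrees wide, with 34 degree gaps between.
- neck_rim (a point): Centre of the jar's mouth, level with its rim, 118 mm up; neck rounded off to 34 mm across over the top 3 mm. Height of the cap's lower edge above the jar's underside: lugs caught on the rim (off-centre) 113 mm or more, on the neck lugs 108, down in the gaps with the liner just touching 103.5, to pass under the hooks below 97.5 (14 N), end of the spring 95, locked 100.5.
- jar_notch (a point): A point in one notch (jar's +x side, radius 22 mm, height 106 mm, the notch's roof). Each neck lug is a hook seen from outside: at its anticlockwise end (from above) it reaches down to 103 mm, in the middle is a notch 10.6 mm wide open below with its roof at 106 mm, at its clockwise end a stop reaches down to 97 mm.
- jar_gap (a point): Middle of one gap between the neck lugs, 45 degrees from the jar's +x toward +y (radius 22 mm, height 106 mm); four, a quarter turn apart, each with a pip on the shoulder below. A cap lug has 6 degrees to spare either side in a gap. It goes down there, passes clockwise (from above) under the hook, meets the stop 42 to 55 degrees on and rises into the notch.
- jar_cap: The jar's loose grey cap, lying closed top up: ribbed, 56 mm in diameter, 30 mm high, 52 g, hollow (inner radius 25.1 mm), round all over. Origin: centre of its lower edge, z up. Four inner lugs, a quarter turn apart, reach to radius 20.7 mm, 8 mm wide, round-ended, 2 to 5.5 mm up; where round the skirt they sit differs each time and shows neither outside nor in the pose: feel for it.
- cap_top (a point): Centre of the cap's top, 30 mm above its lower edge. Inside hangs a sprung disc, underside 14.5 mm above the edge when free, which lands on the neck rim and yields 8.5 mm: 1.6 N at first, 2 N per mm more, 18.6 N at its end, rigid beyond. Two moulded arrows show the closing turn, clockwise from above. Once down in the gaps the cap may be let go and gripped afresh.
- mug: Green and white mug, 86 mm in diameter, 88 mm high, standing loose; origin: centre of its underside. A bystander.
- salt_shaker: White shaker, 42 mm in diameter, 88 mm high, standing loose; origin: centre of its underside. A bystander.
- pepper_shaker: Dark shaker with a white top, 42 mm in diameter, 88 mm high, standing loose; origin: centre of its underside. A bystander.
- jar_label (a point): Middle of the blank brown label on a third of the jar's side (jar's -x side, radius 42 mm, 42 mm up). It need not face the robot. The jar stands by friction alone: a cap that is turned against a hook or the stop takes jar and label round with it.
Not all that is in view belongs to the job. There is more than one size of the jar_cap; the job needs the larger.

How it is judged:
On the way:
1. the cap is on the neck and pressed down against its spring, deep enough to pass under the hooks (z of jar_cap in the frame of tablet_jar between 0.09 and 0.0983 m and horizontal distance between jar_cap and tablet_jar below 0.005 m), for 0.05 s.
At the end, for the whole second after the job is handed in: Cap locked on (the only way it stays so low): lower edge 99 to 102 mm above the jar's underside, within 4 mm of its axis, within 0.06 rad of square to it; jar upright (0.05 rad), within 40 mm of where it was and its label within 25 mm (turned less than about 0.55 rad); both at rest (z of jar_cap in the frame of tablet_jar between 0.099 and 0.102 m and horizontal distance between jar_cap and tablet_jar below 0.004 m and angle between the z axis of jar_cap and the z axis of tablet_jar, either way round below 0.06 rad and angle between tablet_jar's own z axis and vertical below 0.05 rad and height (world z) of tablet_jar below 0.004 m and distance of tablet_jar from where it was at the start of the episode below 0.04 m and distance of jar_label from where it was at the start of the episode below 0.025 m and linear speed of each of tablet_jar, jar_cap below 0.02 m/s); the robot touches nothing.
It fails at once if the jar is borne down on with more than 30 N (its foot presses on the worktop with more than 43 N, weight and drag included) (contact force between tablet_jar_c0 and anything else above 43 N).
It fails at once if the cap is forced on the jar with more than 60 N in all, push and wrench together (contact force between jar_cap and tablet_jar above 60 N).
It fails at once if the jar is tipped by more than 0.35 rad (angle between tablet_jar's own z axis and vertical above 0.35 rad).
It fails at once if the mug or a shaker is knocked over or shifted by more than 30 mm (distance of any of mug, salt_shaker, pepper_shaker from where it was at the start of the episode above 0.03 m or angle between any of mug, salt_shaker, pepper_shaker's own z axis and vertical above 0.5 rad).
It also fails if it takes over 61 s, if anything falls off the work surface, if the arm or the gripper's body presses on something with over 40 N, if the wrist force passes 120 N, or if a joint passes its speed limit or range.

## Working session

There is one attempt and no reset: what is moved stays moved. The work goes in short steps, Python scripts to look and compute and a tool call to move; the robot and the scene stay as the last step left them, time stands still between calls to the robot, and variables do not carry over. Pictures are saved under pics/ and viewed, at most 10 in all, crops included, and the job is handed in when it is done.

Besides the shell and the picture viewer there is one more tool, called after "Emit:" as name(argument=value, ...) on one line, values as JSON. jog_arm: Moves the arm, as the interface text tells. Its arguments: {"type":"object","properties":{"increments":{"type":"array","items":{"type":"array","items":{"type":"array","items":{"type":"number"}}}},"force":{"type":"number"}},"required":["increments"]}

```bash
mkdir -p pics; ls; cat > h.py <<'E'
import numpy as np, cv2
from workcell import read_state, viewer, bot
from scipy.spatial.transform import Rotation as Ro
def cloud(name):
    s=read_state(); im,d=viewer.read_camera(name); p=viewer.camera_params(name)
    K=np.array([[p['fx'],0,p['cx']],[0,p['fy'],p['cy']],[0,0,1]])
    v,u=np.mgrid[:400,:640]; uv=np.stack([u,v],-1).reshape(-1,1,2).astype(float)
    xy=cv2.undistortPoints(uv,K,np.array([p['k1'],0,0,0.])).reshape(400,640,2)
    P=np.dstack([xy*d[...,None],d])
    if 'hand_eye' in p:
        H=np.array(p['hand_eye']); P=P@H[:3,:3].T+H[:3,3]
        R=Ro.from_rotvec(s['tcp_rot']).as_matrix(); W=P@R.T+np.array(s['tool_pos'])
    else:
        W=(P-np.array(p['t']))@np.array(p['R'])
    W[d==0]=np.nan
    return im,d,W
E
python3 - <<'E'
from h import *
for n in('scene','top'):
    im,d,W=cloud(n); cv2.imwrite(f'pics/{n}1.png',im); np.save(n+'.npy',W)
im,d,W=cloud('top')
print({k:v for k,v in read_state().items()})
E
```

```text
pics
{'time': 0.15, 'q': array([ 1.08608791e+00,  2.64583433e-01,  1.60507892e+00,  6.48957304e-06,
        1.27370555e+00, -3.68761808e-02]), 'joint_vel': array([ 0.00062768,  0.00048859, -0.00608541, -0.00022471,  0.00019188,
       -0.00101647]), 'joint_torque': array([ 3.90860669e-05, -5.15908742e+01, -3.67957592e+01, -1.59118713e-05,
        8.14685540e-03,  2.12213973e-05]), 'tool_pos': array([0.29206014, 0.6080469 , 0.30283562]), 'tcp_rot': array([-6.97489299e-01, -3.06270996e+00,  2.69134598e-03]), 'wrist_force': array([ 0.74363933,  0.18949892, -0.47460649]), 'torque': array([ 0.03750368, -0.0309741 ,  0.00477589]), 'grip_force': 0.0, 'width': 1.0017678239633108}
```

View pics/scene1.png

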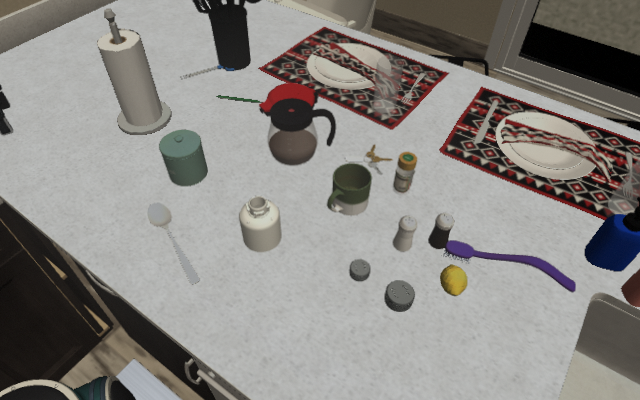

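View pics/top1.png

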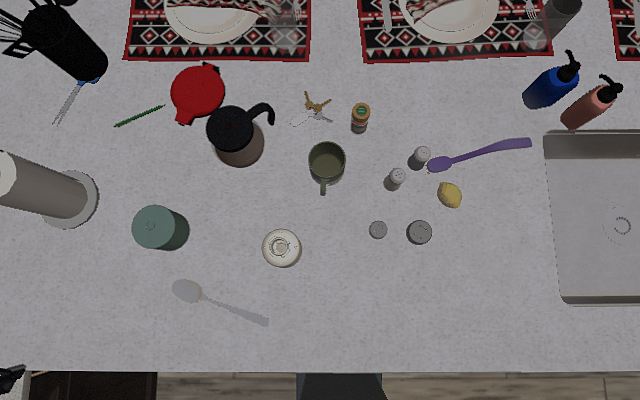

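Top view: the larger cap is at px (419,232), the small one at (378,230) and the jar at (281,248). The mug is at (326,160), the shakers at (397,177) and (421,157).

```bash
cat >> h.py <<'E'
def circ(W,lo,hi,c,r):
    m=(W[...,2]>lo)&(W[...,2]<hi)&(np.hypot(W[...,0]-c[0],W[...,1]-c[1])<r)
    q=W[m]; (x,y),R=cv2.minEnclosingCircle(q[:,:2].astype(np.float32)); return np.round([x,y,R,np.median(q[:,2]),len(q)],4), q.mean(0).round(4)
E
python3 - <<'E'
from h import *
W=np.load('top.npy')
for n,u,v in [('cap',419,232),('jar',281,262),('small',378,230),('mug',326,146),('salt',397,176),('pep',421,153),('lemon',450,195),('corner',340,365)]:
    print(n,W[v,u].round(4))
c=W[232,419]; print('cap',circ(W,.022,.036,c,.045))
j=W[248,281]; print('jarbody',circ(W,.07,.1,j,.06)); print('neck',circ(W,.104,.125,j,.05))
print('small',circ(W,.012,.05,W[230,378],.03))
E
```

```text
cap [ 0.5317 -0.174   0.0301]
jar [0.4627 0.1382 0.086 ]
small [ 0.538  -0.0806  0.0212]
mug [0.7318 0.0394 0.0609]
salt [ 0.6517 -0.1191  0.0844]
pep [ 0.7046 -0.1754  0.085 ]
lemon [ 0.6142 -0.2449  0.0504]
corner [ 0.2347  0.0117 -0.0014]
cap (array([ 5.328e-01, -1.760e-01,  2.870e-02,  2.870e-02,  4.630e+02]), array([ 0.5327, -0.1753,  0.0285]))
jarbody (array([4.947e-01, 1.414e-01, 4.210e-02, 8.670e-02, 8.820e+02]), array([0.4932, 0.1386, 0.0855]))
neck (array([4.944e-01, 1.415e-01, 2.380e-02, 1.109e-01, 1.810e+02]), array([0.4941, 0.1408, 0.1118]))
small (array([ 5.402e-01, -8.040e-02,  2.120e-02,  2.130e-02,  2.550e+02]), array([ 0.5396, -0.0799,  0.021 ]))
```

```bash
cat >> h.py <<'E'
def rel(target,s=None):
    s=s or read_state(); R=Ro.from_rotvec(s['tcp_rot']).as_matrix()
    return (R.T@(np.array(target)-s['tool_pos'])/.03).round(3)
E
python3 - <<'E'
from h import *
p=viewer.camera_params('wrist'); print(p)
s=read_state();R=Ro.from_rotvec(s['tcp_rot']).as_matrix();print(R.round(3))
H=np.array(p['hand_eye'])
# tool position so the camera axis hits the jar rim / cap at the given tool height
for c,z,h in((( .4945,.1415),.115,.36),((.5328,-.1755),.03,.30)):
    o=R@H[:3,3]; a=R@H[:3,2]
    t=(z-h-o[2])/a[2]; pos=np.array([*c,z])-o-a*t; pos[2]=h
    print(pos.round(3),'dist',t, rel(pos))
E
```

```text
{'fx': 360.48704099413044, 'fy': 360.48704099413044, 'cx': 322.85136886526396, 'cy': 198.37643557648735, 'k1': -0.06100654641738871, 'hand_eye': array([[-4.72407773e-04, -9.47794235e-01, -3.18882212e-01,
         8.18569732e-02],
       [ 9.99999883e-01, -4.80969002e-04, -5.18939889e-05,
         6.56513383e-04],
       [-1.04187636e-04, -3.18882199e-01,  9.47794351e-01,
        -7.06045052e-02],
       [ 0.00000000e+00,  0.00000000e+00,  0.00000000e+00,
         1.00000000e+00]])}
[[-0.901  0.433 -0.001]
 [ 0.433  0.901 -0.002]
 [ 0.    -0.002 -1.   ]]
[0.472 0.152 0.36 ] dist 0.33298575165354827 [-12.006 -11.106  -1.887]
[ 0.503 -0.161  0.3  ] dist 0.3593621899255403 [-17.452 -20.073   0.129]
```

Emit:
jog_arm(increments=[[[-0.8,-0.74,0,0,0,0,1],[-0.8,-0.74,0,0,0,0,1],[-0.8,-0.74,0,0,0,0,1],[-0.8,-0.74,0,0,0,0,1],[-0.8,-0.74,0,0,0,0,1]]])

```text
time: 0.57
tool_pos: [0.3524, 0.4549, 0.3033]
tcp_rot: [-0.697, -3.063, 0.001]
wrist_force: [0.7, 0.2, 0.9]
width: 0.999
grip_force: 0.0
```

Emit:
jog_arm(increments=[[[-0.8,-0.74,0,0,0,0,1],[-0.8,-0.74,0,0,0,0,1],[-0.8,-0.74,0,0,0,0,1],[-0.8,-0.74,0,0,0,0,1],[-0.8,-0.74,0,0,0,0,1]]])

```text
time: 0.98
tool_pos: [0.4125, 0.3028, 0.3037]
tcp_rot: [-0.697, -3.063, 0.0]
wrist_force: [0.9, -0.1, -0.3]
width: 1.002
grip_force: 0.0
```

Emit:
jog_arm(increments=[[[-0.8,-0.74,0,0,0,0,1],[-0.8,-0.74,0,0,0,0,1],[-0.8,-0.74,0,0,0,0,1],[-0.8,-0.74,0,0,0,0,1],[-0.8,-0.74,0,0,0,0,1]]])

```text
time: 1.4
tool_pos: [0.4727, 0.1508, 0.3037]
tcp_rot: [-0.697, -3.063, 0.0]
wrist_force: [1.6, 0.9, 0.3]
width: 1.001
grip_force: 0.0
```

Emit:
jog_arm(increments=[[[0,0,0,0,0,0,1],[0,0,0,0,0,0,1],[0,0,0,0,0,0,1],[0,0,0,0,0,0,1],[0,0,0,0,0,0,1]]])

```text
time: 1.82
tool_pos: [0.4721, 0.1535, 0.3038]
tcp_rot: [-0.695, -3.063, -0.0]
wrist_force: [-0.1, 0.1, -0.5]
width: 1.002
grip_force: 0.0
```

```bash
python3 - <<'E'
from h import *
im,d,W=cloud('wrist'); np.save('wj.npy',W); np.save('wji.npy',im)
s=read_state(); print(s['time'],s['tool_pos'],s['tcp_rot'],s['wrist_force'])
j=(.4945,.1415)
print(circ(W,.070,.095,j,.06),circ(W,.113,.125,j,.04),circ(W,.106,.112,j,.04))
print(rel([.503,-.161,.3]))
cv2.imwrite('pics/w1.png',cv2.resize(im[60:360,170:470],(600,600),interpolation=cv2.INTER_CUBIC))
E
```

```text
1.8667 [0.47214074 0.15347595 0.30376886] [-6.94558443e-01 -3.06353823e+00 -1.07552450e-04] [0.27486234 0.21171004 0.32555622]
(array([4.936e-01, 1.419e-01, 4.230e-02, 8.830e-02, 4.709e+03]), array([0.4841, 0.1467, 0.0871])) (array([4.939e-01, 1.419e-01, 1.920e-02, 1.176e-01, 7.030e+02]), array([0.4928, 0.1425, 0.1172])) (array([4.943e-01, 1.418e-01, 2.420e-02, 1.105e-01, 7.160e+02]), array([0.4916, 0.1434, 0.1101]))
[-5.449 -9.014  0.124]
```

View pics/w1.png

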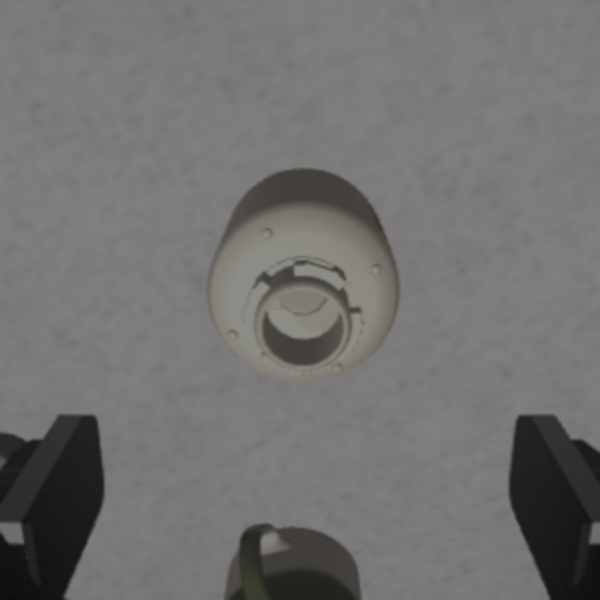

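The jar mouth is centred at crop (303,322), with pips at (267,233), (376,269), (233,334) and (338,368). The wrist view agrees with the top camera. Next: the cap.

Emit:
jog_arm(increments=[[[-0.545,-0.9,0,0,0,0,1],[-0.545,-0.9,0,0,0,0,1],[-0.545,-0.9,0,0,0,0,1],[-0.545,-0.9,0,0,0,0,1],[-0.545,-0.9,0,0,0,0,1]]])

```text
time: 2.28
tool_pos: [0.4878, -0.005, 0.304]
tcp_rot: [0.694, 3.064, 0.0]
wrist_force: [0.9, -0.5, 0.6]
width: 1.002
grip_force: 0.0
```

Emit:
jog_arm(increments=[[[-0.545,-0.9,0,0,0,0,1],[-0.545,-0.9,0,0,0,0,1],[-0.545,-0.9,0,0,0,0,1],[-0.545,-0.9,0,0,0,0,1],[-0.545,-0.9,0,0,0,0,1]]])

```text
time: 2.7
tool_pos: [0.5033, -0.1623, 0.304]
tcp_rot: [0.695, 3.063, 0.0]
wrist_force: [0.7, 0.2, 0.3]
width: 0.998
grip_force: 0.0
```

Emit:
jog_arm(increments=[[[0,0,0,0,0,0,1],[0,0,0,0,0,0,1],[0,0,0,0,0,0,1],[0,0,0,0,0,0,1],[0,0,0,0,0,0,1]]])

```text
time: 3.12
tool_pos: [0.5031, -0.1603, 0.3038]
tcp_rot: [-0.694, -3.064, -0.0]
wrist_force: [-0.3, -0.5, 0.1]
width: 1.0
grip_force: 0.0
```

```bash
python3 - <<'E'
from h import *
im,d,W=cloud('wrist')
s=read_state(); print(s['time'],s['tool_pos'],s['tcp_rot'])
a=circ(W,.026,.034,(.5328,-.1755),.04); print(a)
c=a[0][:2]; print(rel([*c,.08]), rel([*c,.3]))
Wj=np.load('wj.npy'); 
for u,v in((267,233),(376,269),(233,334),(338,368)):
    x=Wj[60+v//2,170+u//2]; print(x.round(4), np.degrees(np.arctan2(x[1]-.1419,x[0]-.4939))%90)
E
```

```text
3.1667 [ 0.50309123 -0.16044075  0.3039045 ] [-6.94495060e-01 -3.06381569e+00 -3.02788508e-04]
(array([ 5.327e-01, -1.759e-01,  2.840e-02,  3.060e-02,  2.247e+03]), array([ 0.5311, -0.1752,  0.0304]))
[-1.113 -0.041  7.463] [-1.113 -0.039  0.13 ]
[0.4601 0.1421 0.0915] 89.67299784655069
[0.4936 0.1761 0.091 ] 0.5068498951839615
[0.4943 0.1087 0.0906] 0.6628643224319575
[0.5278 0.143  0.092 ] 1.9299919110539077
```

Emit:
jog_arm(increments=[[[-0.371,-0.013,0.4,0,0,0,1],[-0.371,-0.013,0.8,0,0,0,1],[-0.371,-0.013,0.9,0,0,0,1],[0,0,0.9,0,0,0,1],[0,0,0.9,0,0,0,1]]])

```text
time: 3.58
tool_pos: [0.5334, -0.1766, 0.1862]
tcp_rot: [0.695, 3.062, -0.0]
wrist_force: [0.0, -0.3, -0.3]
width: 0.996
grip_force: 0.0
```

Emit:
jog_arm(increments=[[[0,0,0.9,0,0,0,1],[0,0,0.9,0,0,0,1],[0,0,0.8,0,0,0,1],[0,0,0.6,0,0,0,1],[0,0,0.36,0,0,0,1]]])

```text
time: 4.0
tool_pos: [0.5313, -0.1758, 0.0776]
tcp_rot: [-0.695, -3.06, -0.001]
wrist_force: [-0.1, 0.4, -0.8]
width: 0.996
grip_force: 0.0
```

Emit:
jog_arm(increments=[[[0,0,0,0,0,0,-1],[0,0,0,0,0,0,-1],[0,0,0,0,0,0,-1],[0,0,0,0,0,0,-1],[0,0,0,0,0,0,-1]]], force=50)

```text
time: 4.42
tool_pos: [0.5338, -0.1776, 0.0817]
tcp_rot: [0.697, 3.06, -0.001]
wrist_force: [0.3, 0.2, -0.9]
width: 0.629
grip_force: 52.5
```

Emit:
jog_arm(increments=[[[0,0,0,0,0,0,-1],[0,0,0,0,0,0,-1],[0,0,0,0,0,0,-1],[0,0,0,0,0,0,-1],[0,0,0,0,0,0,-1]]])

```text
time: 4.83
tool_pos: [0.5338, -0.1777, 0.0817]
tcp_rot: [0.697, 3.06, -0.0]
wrist_force: [-0.2, 0.8, 6.2]
width: 0.627
grip_force: 53.1
```

Emit:
jog_arm(increments=[[[0,0,-0.3,0,0,0,-1],[0,0,-0.7,0,0,0,-1],[0,0,-0.9,0,0,0,-1],[0,0,-0.9,0,0,0,-1],[0,0,-0.9,0,0,0,-1]]])

```text
time: 5.25
tool_pos: [0.532, -0.1771, 0.1922]
tcp_rot: [-0.697, -3.062, -0.0]
wrist_force: [0.8, 0.1, 0.1]
width: 0.63
grip_force: 52.6
```

Emit:
jog_arm(increments=[[[0,0,-0.9,0,0,0,-1],[0,0,-0.6,0,0,0,-1],[0,0,-0.3,0,0,0,-1],[0,0,0,0,0,0,-1],[0,0,0,0,0,0,-1]]])

```text
time: 5.67
tool_pos: [0.5324, -0.1772, 0.2449]
tcp_rot: [0.698, 3.063, -0.0]
wrist_force: [0.1, 0.4, -1.1]
width: 0.626
grip_force: 52.6
```

```bash
python3 - <<'E'
from h import *
im,d,W=cloud('wrist')
s=read_state(); print(s['time'],s['tool_pos'],s['tcp_rot'],s['wrist_force'],s['width'])
R=Ro.from_rotvec(s['tcp_rot']).as_matrix()
T=(W-s['tool_pos'])@R
np.save('T.npy',T)
m=(np.hypot(T[...,0],T[...,1])<.045)&(T[...,2]>.02)&(T[...,2]<.1)
q=T[m]; print(len(q)); print(np.histogram(q[:,2],bins=np.arange(.02,.1,.005)))
cv2.imwrite('pics/g1.png',cv2.resize(im[200:400,170:470],(750,500),interpolation=cv2.INTER_CUBIC))
E
```

```text
5.7167 [ 0.53178672 -0.17698124  0.24371909] [-6.97170083e-01 -3.06100236e+00 -4.82779866e-04] [-0.01213872 -0.37225013 -0.62395557] 0.6287773402206499
21435
(array([ 937,  920,  814,  851,  783, 8023, 6407,  950,  625,  463,  430,
        232,    0,    0,    0]), array([0.02 , 0.025, 0.03 , 0.035, 0.04 , 0.045, 0.05 , 0.055, 0.06 ,
       0.065, 0.07 , 0.075, 0.08 , 0.085, 0.09 , 0.095]))
```

View pics/g1.png

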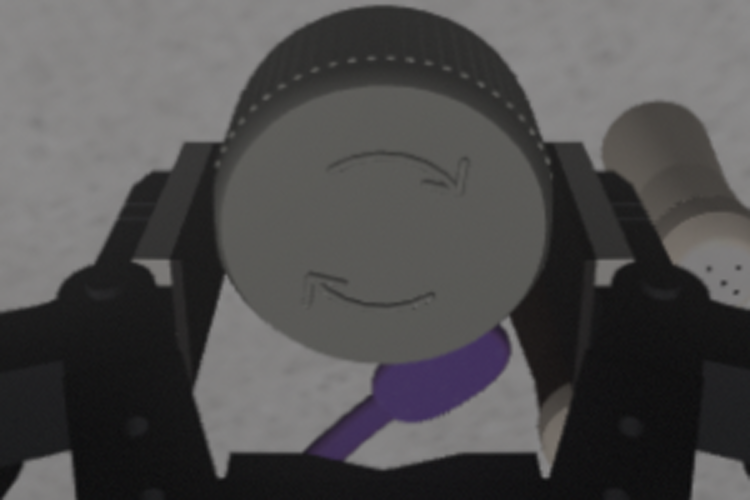

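The cap is held square, its top centre at about crop (383,225) and well between the pads.

```bash
python3 - <<'E'
from h import *
T=np.load('T.npy')
v,u=np.mgrid[:400,:640]
m=(u>170+380/2.5-60)&(u<170+380/2.5+60)&(v>232)&(v<347)&(T[...,2]>.044)&(T[...,2]<.058)&(np.hypot(T[...,0],T[...,1])<.034)
m=cv2.erode(m.astype(np.uint8),np.ones((3,3)))>0
n,l,st,c=cv2.connectedComponentsWithStats(m.astype(np.uint8)); k=1+st[1:,4].argmax(); q=T[l==k]
A=np.c_[q[:,:2],np.ones(len(q))]; co=np.linalg.lstsq(A,q[:,2],rcond=None)[0]; r=q[:,2]-A@co
q=q[abs(r)<.0015]; print('plane',co,len(q),q.min(0),q.max(0),q.mean(0), cv2.minEnclosingCircle(q[:,:2].astype(np.float32)))
s=read_state();c,_=cv2.minEnclosingCircle(q[:,:2].astype(np.float32))
R=Ro.from_rotvec(s['tcp_rot']).as_matrix(); print((R).round(4))
o=R@np.array([c[0],c[1],.08])
for h in(.135,.109):
  tgt=np.array([.4939,.1419,h])-o; print(h,tgt.round(4), rel(tgt))
E
```

```text
plane [ 0.01408723 -0.00133     0.0498861 ] 10770 [-0.02404681 -0.02314681  0.04815965] [0.02661716 0.02374074 0.05171069] [0.00332353 0.00051454 0.04985256] ((0.00222545163705945, 0.00035829219268634915), 0.02672579512000084)
[[-9.014e-01  4.331e-01 -2.100e-03]
 [ 4.331e-01  9.014e-01  8.000e-04]
 [ 2.200e-03 -2.000e-04 -1.000e+00]]
0.135 [0.4959 0.1406 0.215 ] [5.659 9.023 0.968]
0.109 [0.4959 0.1406 0.189 ] [5.657 9.023 1.835]
```

Emit:
jog_arm(increments=[[[0.3,0.48,0,0,0,0,-1],[0.5,0.8,0,0,0,0,-1],[0.6,0.956,0,0,0,0,-1],[0.6,0.956,0,0,0,0,-1],[0.6,0.956,0,0,0,0,-1]]])

```text
time: 6.13
tool_pos: [0.5145, -0.0301, 0.2425]
tcp_rot: [-0.698, -3.058, 0.001]
wrist_force: [0.8, 1.0, -0.3]
width: 0.631
grip_force: 52.6
```

Emit:
jog_arm(increments=[[[0.6,0.956,0,0,0,0,-1],[0.6,0.956,0,0,0,0,-1],[0.6,0.956,0,0,0,0,-1],[0.6,0.956,0,0,0,0,-1],[0.4,0.64,0,0,0,0,-1]]])

```text
time: 6.55
tool_pos: [0.4965, 0.128, 0.2426]
tcp_rot: [-0.695, -3.059, 0.002]
wrist_force: [0.5, 0.1, -0.8]
width: 0.632
grip_force: 52.7
```

Emit:
jog_arm(increments=[[[0.26,0.41,0,0,0,0,-1],[0,0,0.3,0,0,0,-1],[0,0,0.4,0,0,0,-1],[0,0,0.26,0,0,0,-1],[0,0,0,0,0,0,-1]]])

```text
time: 6.97
tool_pos: [0.4946, 0.1388, 0.2122]
tcp_rot: [-0.698, -3.057, 0.005]
wrist_force: [0.1, -0.3, -0.9]
width: 0.629
grip_force: 52.7
```

```bash
python3 - <<'E'
from h import *
im,d,W=cloud('wrist')
s=read_state(); print(s['time'],s['tool_pos'],s['tcp_rot'],s['wrist_force'],s['torque'])
R=Ro.from_rotvec(s['tcp_rot']).as_matrix(); o=R@np.array([.0018,.0004,.08]); print('cap',(o+s['tool_pos']).round(4))
print(rel(np.array([.4939,.1419,.112])-o))
# check jar shoulder: fit circle r=42 to visible edge points
print(circ(W,.075,.095,(.494,.142),.055))
cv2.imwrite('pics/g2.png',im)
E
```

```text
7.0167 [0.49528507 0.13885426 0.21345694] [-0.6985143  -3.05810604  0.00406194] [-0.20871235 -0.48627943 -0.3677368 ] [0.03741069 0.02737127 0.04494623]
cap [0.4934 0.1399 0.1335]
[0.012 0.07  0.715]
(array([4.941e-01, 1.419e-01, 4.220e-02, 8.850e-02, 6.908e+03]), array([0.4756, 0.1523, 0.0877]))
```

View pics/g2.png

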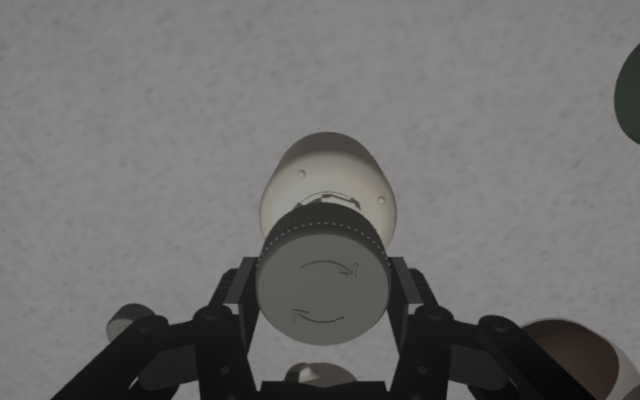

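Emit:
jog_arm(increments=[[[0.01,0.07,0.1,0,0,0,-1],[0,0,0.1,0,0,0,-1],[0,0,0.1,0,0,0,-1],[0,0,0.1,0,0,0,-1],[0,0,0.08,0,0,0,-1]]])

```text
time: 7.43
tool_pos: [0.4975, 0.1421, 0.2018]
tcp_rot: [0.698, 3.063, 0.0]
wrist_force: [-0.5, 0.3, -0.4]
width: 0.626
grip_force: 52.7
```

Emit:
jog_arm(increments=[[[0,0,0.05,0,0,0,-1],[0,0,0.05,0,0,0,-1],[0,0,0.05,0,0,0,-1],[0,0,0.05,0,0,0,-1],[0,0,0.03,0,0,0,-1]]])

```text
time: 7.85
tool_pos: [0.4974, 0.1423, 0.1948]
tcp_rot: [-0.697, -3.063, 0.0]
wrist_force: [0.2, 0.4, -0.6]
width: 0.632
grip_force: 52.7
```

Emit:
jog_arm(increments=[[[0,0,0,0,0,0,-1],[0,0,0,0,0,0,-1],[0,0,0,0,0,0,-1],[0,0,0,0,0,0,-1],[0,0,0,0,0,0,-1]]])

```text
time: 8.27
tool_pos: [0.4975, 0.1423, 0.1951]
tcp_rot: [0.697, 3.063, 0.0]
wrist_force: [-0.4, -0.1, -0.7]
width: 0.63
grip_force: 52.7
```

```bash
cat >> h.py <<'E'
def st():
    s=read_state(); R=Ro.from_rotvec(s['tcp_rot']).as_matrix(); o=R@np.array([.0018,.0004,.08])
    print(round(s['time'],2),'cap',(o+s['tool_pos']).round(4),'tilt',R[:2,2].round(4),'yaw',np.degrees(np.arctan2(R[1,1],R[0,1])).round(1),'F',s['wrist_force'].round(1),'M',s['torque'].round(2),'q6',s['q'][5].round(2),'w',round(s['width'],3))
    print('rel',rel(np.array([.4939,.1419,.108])-o))
E
python3 -c "from h import *;st()"
```

```text
8.27 cap [0.4961 0.1434 0.1151] tilt [0.0002 0.    ] yaw 64.3 F [-0.4 -0.1 -0.7] M [ 0.01 -0.01 -0.01] q6 -0.89 w 0.63
rel [ 0.043 -0.076  0.236]
```

Emit:
jog_arm(increments=[[[0.04,-0.075,0,0,0,0,-1],[0,0,0.04,0,0,0,-1],[0,0,0.04,0,0,0,-1],[0,0,0.04,0,0,0,-1],[0,0,0,0,0,0,-1]]])

```text
time: 8.68
tool_pos: [0.4951, 0.1407, 0.191]
tcp_rot: [-0.697, -3.063, 0.0]
wrist_force: [1.0, 0.2, -0.9]
width: 0.63
grip_force: 52.7
```

Emit:
jog_arm(increments=[[[0,0,0.03,0,0,0,-1],[0,0,0.02,0,0,0,-1],[0,0,0.02,0,0,0,-1],[0,0,0,0,0,0,-1],[0,0,0,0,0,0,-1]]])

```text
time: 9.1
tool_pos: [0.4954, 0.1407, 0.1896]
tcp_rot: [0.697, 3.063, 0.0]
wrist_force: [-1.4, 0.2, 3.2]
width: 0.625
grip_force: 53.0
```

```bash
python3 -c "from h import *;st()"
```

```text
9.1 cap [0.494  0.1419 0.1096] tilt [0.0001 0.    ] yaw 64.3 F [-1.4  0.2  3.2] M [-0.04  0.24  0.  ] q6 -0.89 w 0.625
rel [ 0.003 -0.001  0.053]
```

Emit:
jog_arm(increments=[[[0,0,0.03,0,0,0,-1],[0,0,0,0,0,0.5,-1],[0,0,0,0,0,0.5,-1],[0,0,0,0,0,0.5,-1],[0,0,0,0,0,0,-1]]])

```text
time: 9.52
tool_pos: [0.4964, 0.1409, 0.1896]
tcp_rot: [0.938, 2.996, 0.002]
wrist_force: [-0.3, -0.7, 5.7]
width: 0.628
grip_force: 53.2
```

```bash
python3 -c "from h import *;st()"
```

```text
9.52 cap [0.4953 0.1423 0.1096] tilt [0.0026 0.0004] yaw 55.2 F [-0.3 -0.7  5.7] M [-0.08  0.07 -0.08] q6 -0.74 w 0.628
rel [ 0.032 -0.037  0.052]
```

Emit:
jog_arm(increments=[[[0.01,-0.015,0,0,0,0.5,-1],[0,-0.003,0,0,0,0.5,-1],[0,-0.003,0,0,0,0.5,-1],[0,0,0,0,0,0.1,-1],[0,0,0,0,0,0,-1]]])

```text
time: 9.93
tool_pos: [0.4959, 0.1406, 0.1895]
tcp_rot: [1.182, 2.908, 0.002]
wrist_force: [0.2, -0.3, 5.3]
width: 0.631
grip_force: 53.2
```

```bash
python3 -c "from h import *;st()"
```

```text
9.93 cap [0.4951 0.1421 0.1095] tilt [0.0029 0.0004] yaw 45.8 F [ 0.2 -0.3  5.3] M [-0.14  0.03 -0.02] q6 -0.57 w 0.631
rel [ 0.023 -0.034  0.051]
```

Emit:
jog_arm(increments=[[[0.01,-0.015,0,0,0,0.5,-1],[0,-0.003,0,0,0,0.5,-1],[0,-0.003,0,0,0,0.5,-1],[0,0,0,0,0,0.1,-1],[0,0,0,0,0,0,-1]]])

```text
time: 10.35
tool_pos: [0.4952, 0.1403, 0.1896]
tcp_rot: [1.421, 2.799, 0.003]
wrist_force: [0.2, -0.4, 5.5]
width: 0.627
grip_force: 53.2
```

```bash
python3 -c "from h import *;st()"
```

```text
10.35 cap [0.4947 0.1421 0.1096] tilt [0.003  0.0005] yaw 36.2 F [ 0.2 -0.4  5.5] M [-0.13  0.03  0.02] q6 -0.4 w 0.627
rel [ 0.012 -0.026  0.052]
```

Emit:
jog_arm(increments=[[[0.01,-0.015,0,0,0,0.5,-1],[0,-0.003,0,0,0,0.5,-1],[0,-0.003,0,0,0,0.5,-1],[0,0,0,0,0,0.1,-1],[0,0,0,0,0,0,-1]]])

```text
time: 10.77
tool_pos: [0.4945, 0.1402, 0.1896]
tcp_rot: [1.651, 2.671, 0.003]
wrist_force: [0.9, -0.7, 6.6]
width: 0.628
grip_force: 53.2
```

```bash
python3 -c "from h import *;st()"
```

```text
10.77 cap [0.4943 0.1421 0.1096] tilt [0.0029 0.0005] yaw 26.6 F [ 0.9 -0.7  6.6] M [-0.09  0.01  0.03] q6 -0.24 w 0.628
rel [ 0.001 -0.015  0.052]
```

Emit:
jog_arm(increments=[[[0.0,-0.01,0,0,0,0.5,-1],[0,-0.003,0,0,0,0.5,-1],[0,-0.003,0,0,0,0.5,-1],[0,0,0,0,0,0.1,-1],[0,0,0,0,0,0,-1]]])

```text
time: 11.18
tool_pos: [0.4941, 0.1401, 0.1895]
tcp_rot: [1.868, 2.523, 0.003]
wrist_force: [-0.2, -0.3, 4.8]
width: 0.624
grip_force: 53.2
```

```bash
python3 -c "from h import *;st()"
```

```text
11.18 cap [0.4942 0.1419 0.1095] tilt [0.0028 0.0005] yaw 17.0 F [-0.2 -0.3  4.8] M [-0.08 -0.02 -0.03] q6 -0.07 w 0.624
rel [ 0.002 -0.009  0.051]
```

Emit:
jog_arm(increments=[[[0.0,-0.008,0,0,0,0.5,-1],[0,-0.003,0,0,0,0.5,-1],[0,-0.003,0,0,0,0.5,-1],[0,0,0,0,0,0.1,-1],[0,0,0,0,0,0,-1]]])

```text
time: 11.6
tool_pos: [0.4936, 0.14, 0.1894]
tcp_rot: [2.072, 2.359, 0.003]
wrist_force: [0.1, -0.4, 5.3]
width: 0.628
grip_force: 53.2
```

```bash
python3 -c "from h import *;st()"
```

```text
11.6 cap [0.494  0.1419 0.1094] tilt [0.0027 0.0006] yaw 7.4 F [ 0.1 -0.4  5.3] M [-0.03 -0.07  0.04] q6 0.1 w 0.628
rel [ 0.002 -0.002  0.047]
```

Emit:
jog_arm(increments=[[[0.0,-0.003,0,0,0,0.5,-1],[0,-0.003,0,0,0,0.5,-1],[0,-0.003,0,0,0,0.5,-1],[0,0,0,0,0,0.1,-1],[0,0,0,0,0,0,-1]]])

```text
time: 12.02
tool_pos: [0.4924, 0.1398, 0.1881]
tcp_rot: [2.263, 2.179, 0.001]
wrist_force: [0.4, 0.1, -0.0]
width: 0.628
grip_force: 52.7
```

```bash
python3 -c "from h import *;st()"
```

```text
12.02 cap [0.4929 0.1416 0.1081] tilt [0.0003 0.0002] yaw -2.2 F [ 0.4  0.1 -0. ] M [ 0.03 -0.29 -0.02] q6 0.27 w 0.628
rel [0.012 0.034 0.004]
```

Emit:
jog_arm(increments=[[[0.01,0.03,0.03,0,0,0,-1],[0,0,0.03,0,0,0,-1],[0,0,0.03,0,0,0,-1],[0,0,0.03,0,0,0,-1],[0,0,0,0,0,0,-1]]])

```text
time: 12.43
tool_pos: [0.4929, 0.1399, 0.1846]
tcp_rot: [-2.264, -2.177, 0.001]
wrist_force: [-0.9, -1.0, 2.3]
width: 0.632
grip_force: 52.9
```

```bash
python3 -c "from h import *;st()"
```

```text
12.43 cap [0.4933 0.1417 0.1046] tilt [-0.001  -0.0002] yaw -2.2 F [-0.9 -1.   2.3] M [-0.03  0.26  0.02] q6 0.27 w 0.632
rel [ 0.009  0.021 -0.112]
```

Emit:
jog_arm(increments=[[[0,0,0.04,0,0,0,-1],[0,0,0.04,0,0,0,-1],[0,0,0.04,0,0,0,-1],[0,0,0.04,0,0,0,-1],[0,0,0,0,0,0,-1]]])

```text
time: 12.85
tool_pos: [0.4932, 0.14, 0.1809]
tcp_rot: [-2.264, -2.177, 0.0]
wrist_force: [-3.9, -0.4, 9.6]
width: 0.627
grip_force: 53.7
```

```bash
python3 -c "from h import *;st()"
```

```text
12.85 cap [0.4936 0.1417 0.1009] tilt [-0.0003 -0.0001] yaw -2.2 F [-3.9 -0.4  9.6] M [-0.19  0.69  0.05] q6 0.27 w 0.627
rel [ 0.006  0.009 -0.238]
```

Emit:
jog_arm(increments=[[[0,-0.03,0.04,0,0,0,-1],[0,0,0.04,0,0,0,-1],[0,0,0.04,0,0,0,-1],[0,0,0,0,0,0,-1],[0,0,0,0,0,0,-1]]])

```text
time: 13.27
tool_pos: [0.493, 0.14, 0.1786]
tcp_rot: [2.264, 2.177, 0.002]
wrist_force: [-5.1, -2.1, 14.1]
width: 0.63
grip_force: 54.2
```

```bash
python3 -c "from h import *;st()"
```

```text
13.27 cap [0.4936 0.1418 0.0986] tilt [ 0.0015 -0.0001] yaw -2.2 F [-5.1 -2.1 14.1] M [-0.35  0.91  0.05] q6 0.27 w 0.63
rel [ 0.005  0.011 -0.314]
```

Emit:
jog_arm(increments=[[[-0.02,-0.04,0.03,0,0,0,-1],[0,0,0.02,0,0,0,-1],[0,0,0,0,0,0,-1],[0,0,0,0,0,0,-1],[0,0,0,0,0,0,-1]]])

```text
time: 13.68
tool_pos: [0.4928, 0.1399, 0.1779]
tcp_rot: [2.263, 2.176, 0.006]
wrist_force: [-4.0, -0.9, 15.7]
width: 0.629
grip_force: 54.3
```

```bash
python3 -c "from h import *;st()"
```

```text
13.68 cap [0.4936 0.1417 0.0979] tilt [0.0041 0.001 ] yaw -2.3 F [-4.  -0.9 15.7] M [-0.12  0.72 -0.01] q6 0.27 w 0.629
rel [ 0.006  0.012 -0.335]
```

Emit:
jog_arm(increments=[[[0,0,0.02,0,0,0.5,-1],[0,-0.003,0,0,0,0.5,-1],[0,-0.003,0,0,0,0.5,-1],[0,-0.003,0,0,0,0.5,-1],[0,0,0,0,0,0,-1]]])

```text
time: 14.1
tool_pos: [0.4935, 0.1401, 0.1779]
tcp_rot: [2.48, 1.924, 0.01]
wrist_force: [-1.4, -0.5, 15.3]
width: 0.628
grip_force: 54.3
```

```bash
python3 -c "from h import *;st()"
```

```text
14.1 cap [0.4948 0.1419 0.0979] tilt [0.0065 0.0015] yaw -14.4 F [-1.4 -0.5 15.3] M [-0.08  0.48 -0.08] q6 0.48 w 0.628
rel [-0.005 -0.028 -0.337]
```

Emit:
jog_arm(increments=[[[0,-0.01,0.01,0,0,0.5,-1],[0,-0.003,0,0,0,0.5,-1],[0,-0.003,0,0,0,0.5,-1],[0,0,0,0,0,0.5,-1],[0,0,0,0,0,0,-1]]])

```text
time: 14.52
tool_pos: [0.4934, 0.1403, 0.1778]
tcp_rot: [2.668, 1.655, 0.012]
wrist_force: [-0.8, -1.5, 15.8]
width: 0.631
grip_force: 54.3
```

```bash
python3 -c "from h import *;st()"
```

```text
14.52 cap [0.4952 0.1419 0.0978] tilt [0.0076 0.0017] yaw -26.4 F [-0.8 -1.5 15.8] M [-0.05  0.32 -0.07] q6 0.69 w 0.631
rel [-0.017 -0.037 -0.339]
```

Emit:
jog_arm(increments=[[[0,-0.01,0.0,0,0,0.5,-1],[0,-0.003,0,0,0,0.5,-1],[0,-0.003,0,0,0,0.5,-1],[0,0,0,0,0,0,-1],[0,0,0,0,0,0,-1]]])

```text
time: 14.93
tool_pos: [0.4933, 0.1405, 0.178]
tcp_rot: [2.788, 1.443, 0.013]
wrist_force: [-0.5, -1.0, 15.5]
width: 0.629
grip_force: 54.2
```

```bash
python3 -c "from h import *;st()"
```

```text
14.93 cap [0.4953 0.1419 0.098 ] tilt [0.0082 0.0018] yaw -35.3 F [-0.5 -1.  15.5] M [-0.08  0.2  -0.07] q6 0.84 w 0.629
rel [-0.025 -0.036 -0.334]
```

```bash
python3 - <<'E'
from h import *
im,d,W=cloud('wrist'); np.save('wp.npy',W)
cv2.imwrite('pics/p1.png',cv2.resize(im[100:300,200:450],(750,600),interpolation=cv2.INTER_CUBIC))
E
```

```text
(no output)
```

View pics/p1.png

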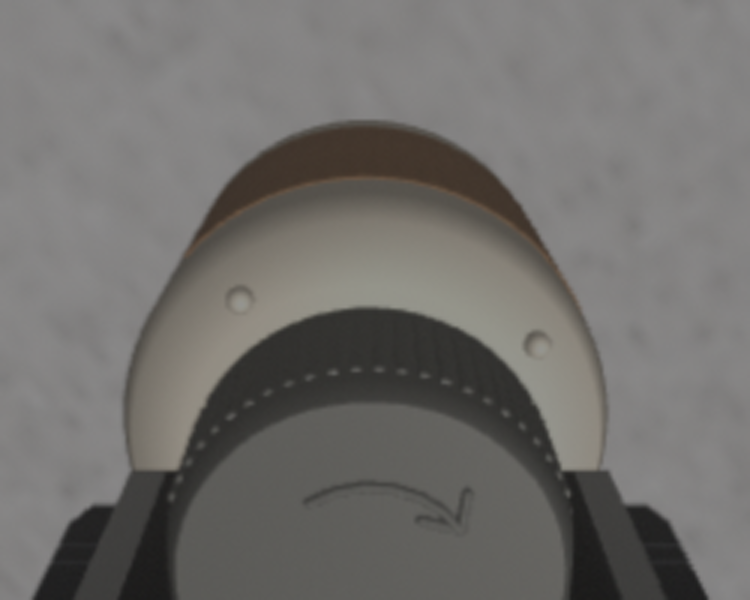

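Pips show at crop (240,299) and (537,345), with the cap seated over the neck. I'll check the jar's yaw against its starting value of about 0.7° (mod 90).

```bash
cat >> h.py <<'E'
def pips(W,uv,c=(.4939,.1419)):
    P=np.array([W[v,u] for u,v in uv]); print(P.round(4).tolist(),[(np.degrees(np.arctan2(p[1]-c[1],p[0]-c[0]))+45).round(1)%90-45 for p in P])
E
python3 - <<'E'
from h import *
W=np.load('wp.npy'); pips(W,[(280,200),(379,215)])
print(circ(W,.075,.095,(.494,.142),.055))
E
```

```text
[[0.4945, 0.1757, 0.091], [0.5279, 0.1431, 0.0915]] [np.float64(-1.0), np.float64(2.0)]
(array([4.948e-01, 1.425e-01, 4.210e-02, 8.740e-02, 7.311e+03]), array([0.5081, 0.1625, 0.0867]))
```

Emit:
jog_arm(increments=[[[0,-0.006,0.0,0,0,0.4,-1],[0,-0.003,0,0,0,0.4,-1],[0,-0.003,0,0,0,0.3,-1],[0,0,0,0,0,0,-1],[0,0,0,0,0,0,-1]]])

```text
time: 15.4
tool_pos: [0.4931, 0.1407, 0.178]
tcp_rot: [2.867, 1.28, 0.013]
wrist_force: [0.0, -1.7, 15.9]
width: 0.628
grip_force: 54.3
```

```bash
python3 -c "from h import *;st()"
```

```text
15.4 cap [0.4953 0.1419 0.098 ] tilt [0.0085 0.0016] yaw -41.9 F [ 0.  -1.7 15.9] M [-0.11  0.18 -0.01] q6 0.96 w 0.628
rel [-0.028 -0.033 -0.333]
```

Emit:
jog_arm(increments=[[[0,-0.006,0.0,0,0,0.3,-1],[0,-0.003,0,0,0,0.3,-1],[0,-0.003,0,0,0,0.2,-1],[0,0,0,0,0,0,-1],[0,0,0,0,0,0,-1]]])

```text
time: 15.82
tool_pos: [0.4929, 0.1409, 0.178]
tcp_rot: [2.918, 1.16, 0.014]
wrist_force: [-0.0, -0.7, 15.6]
width: 0.627
grip_force: 54.2
```

```bash
python3 -c "from h import *;st()"
```

```text
15.82 cap [0.4952 0.142  0.098 ] tilt [0.0087 0.0015] yaw -46.6 F [-0.  -0.7 15.6] M [-0.1   0.12 -0.02] q6 1.04 w 0.627
rel [-0.03  -0.026 -0.332]
```

Emit:
jog_arm(increments=[[[0,-0.006,0.0,0,0,0.3,-1],[0,-0.003,0,0,0,0.2,-1],[0,-0.003,0,0,0,0.2,-1],[0,0,0,0,0,0,-1],[0,0,0,0,0,0,-1]]])

```text
time: 16.23
tool_pos: [0.4927, 0.1411, 0.178]
tcp_rot: [2.958, 1.052, 0.014]
wrist_force: [-0.4, -1.0, 15.5]
width: 0.628
grip_force: 54.2
```

```bash
python3 -c "from h import *;st()"
```

```text
16.23 cap [0.4951 0.1421 0.098 ] tilt [0.0089 0.0015] yaw -50.8 F [-0.4 -1.  15.5] M [-0.16  0.06  0.01] q6 1.12 w 0.628
rel [-0.032 -0.019 -0.332]
```

Emit:
jog_arm(increments=[[[0,-0.006,0.0,0,0,0.3,-1],[0,-0.003,0,0,0,0.2,-1],[0,0,0,0,0,0,-1],[0,0,0,0,0,0,-1],[0,0,0,0,0,0,-1]]])

```text
time: 16.65
tool_pos: [0.4925, 0.1412, 0.178]
tcp_rot: [2.985, 0.975, 0.013]
wrist_force: [-0.4, -2.4, 15.9]
width: 0.625
grip_force: 54.3
```

```bash
python3 - <<'E'
from h import *
st(); im,d,W=cloud('wrist'); np.save('wp.npy',W)
g=im[100:300,200:450]; cv2.imwrite('pics/p2.png',cv2.resize(g,(750,600),interpolation=cv2.INTER_CUBIC))
E
```

```text
16.65 cap [0.4949 0.142  0.098 ] tilt [0.0086 0.001 ] yaw -53.8 F [-0.4 -2.4 15.9] M [-0.29  0.1   0.12] q6 1.17 w 0.625
rel [-0.025 -0.015 -0.333]
```

View pics/p2.png

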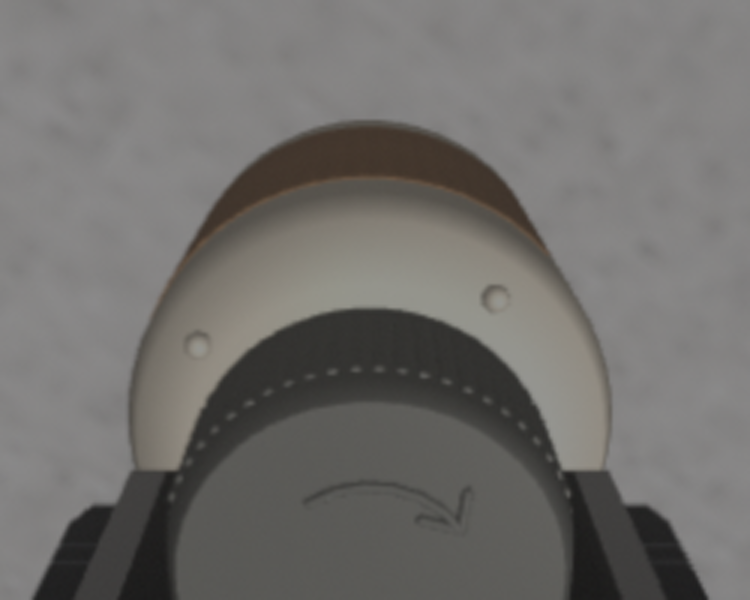

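Pips show at crop (197,345) and (496,298). The turning moment jumped to 0.12 N m, so the cap is probably at the stop.

```bash
python3 - <<'E'
from h import *
W=np.load('wp.npy'); pips(W,[(266,215),(365,199)]); print(circ(W,.075,.095,(.494,.142),.055))
E
```

```text
[[0.495, 0.1757, 0.0919], [0.5281, 0.1428, 0.0907]] [np.float64(-1.8000000000000114), np.float64(1.6000000000000014)]
(array([4.947e-01, 1.424e-01, 4.200e-02, 8.740e-02, 7.358e+03]), array([0.5141, 0.1567, 0.0867]))
```

Emit:
jog_arm(increments=[[[0,0,0.0,0,0,0.2,-1],[0,0,0,0,0,0,-1],[0,0,0,0,0,0,-1],[0,0,0,0,0,0,-1],[0,0,0,0,0,0,-1]]])

```text
time: 17.12
tool_pos: [0.4923, 0.141, 0.1779]
tcp_rot: [2.994, 0.944, 0.013]
wrist_force: [-0.5, -2.9, 16.0]
width: 0.63
grip_force: 54.3
```

```bash
python3 -c "from h import *;st()"
```

```text
17.12 cap [0.4947 0.1418 0.098 ] tilt [0.0082 0.0007] yaw -55.0 F [-0.5 -2.9 16. ] M [-0.36  0.15  0.23] q6 1.19 w 0.63
rel [-0.017 -0.016 -0.335]
```

Emit:
jog_arm(increments=[[[0,0,-0.04,0,0,-0.1,-1],[0,0,-0.04,0,0,0,-1],[0,0,-0.04,0,0,0,-1],[0,0,-0.03,0,0,0,-1],[0,0,0,0,0,0,-1]]])

```text
time: 17.53
tool_pos: [0.4922, 0.141, 0.1813]
tcp_rot: [2.99, 0.959, 0.013]
wrist_force: [1.5, -2.3, 8.5]
width: 0.631
grip_force: 53.6
```

```bash
python3 -c "from h import *;st()"
```

```text
17.53 cap [0.4946 0.1418 0.1013] tilt [0.0082 0.0009] yaw -54.4 F [ 1.5 -2.3  8.5] M [-0.24 -0.28 -0.05] q6 1.18 w 0.631
rel [-0.015 -0.014 -0.222]
```

Emit:
jog_arm(increments=[[[0,0,-0.02,0,0,0,-1],[0,0,-0.02,0,0,0,-1],[0,0,-0.02,0,0,0,-1],[0,0,0,0,0,0,-1],[0,0,0,0,0,0,-1]]])

```text
time: 17.95
tool_pos: [0.4916, 0.141, 0.1823]
tcp_rot: [2.99, 0.959, 0.01]
wrist_force: [4.1, -1.3, 6.4]
width: 0.628
grip_force: 53.3
```

```bash
python3 -c "from h import *;st()"
```

```text
17.95 cap [0.4939 0.1418 0.1023] tilt [0.0067 0.0008] yaw -54.4 F [ 4.1 -1.3  6.4] M [-0.22 -0.66  0.1 ] q6 1.18 w 0.628
rel [ 0.003 -0.    -0.191]
```

Emit:
jog_arm(increments=[[[0,0,-0.02,0,0,0,-1],[0,0,-0.02,0,0,0,-1],[0,0,0,0,0,0,-1],[0,0,0,0,0,0,-1],[0,0,0,0,0,0,-1]]])

```text
time: 18.37
tool_pos: [0.4905, 0.1409, 0.1826]
tcp_rot: [2.991, 0.959, 0.006]
wrist_force: [5.3, -0.5, 4.7]
width: 0.628
grip_force: 53.2
```

```bash
python3 -c "from h import *;st()"
```

```text
18.37 cap [0.4925 0.1417 0.1026] tilt [0.0039 0.0004] yaw -54.4 F [ 5.3 -0.5  4.7] M [-0.32 -0.94  0.08] q6 1.18 w 0.628
rel [ 0.042  0.021 -0.181]
```

Emit:
jog_arm(increments=[[[0.02,0.01,0,0,0,0,-1],[0.02,0.01,0,0,0,0,-1],[0,0,0,0,0,0,-1],[0,0,0,0,0,0,-0.2],[0,0,0,0,0,0,0.3]]], force=20)

```text
time: 18.78
tool_pos: [0.4903, 0.1409, 0.1814]
tcp_rot: [2.992, 0.959, -0.0]
wrist_force: [2.5, -1.0, 2.4]
width: 0.651
grip_force: 1.4
```

Emit:
jog_arm(increments=[[[0,0,0,0,0,0,0.5],[0,0,0,0,0,0,0.8],[0,0,0,0,0,0,1],[0,0,0,0,0,0,1],[0,0,0,0,0,0,1]]])

```text
time: 19.2
tool_pos: [0.4895, 0.141, 0.1808]
tcp_rot: [-2.991, -0.959, 0.003]
wrist_force: [0.4, -0.1, 0.3]
width: 1.001
grip_force: 0.0
```

Emit:
jog_arm(increments=[[[0,0,-0.3,0,0,0,1],[0,0,-0.6,0,0,0,1],[0,0,-0.9,0,0,0,1],[0,0,-0.9,0,0,0,1],[0,0,-0.9,0,0,0,1]]])

```text
time: 19.62
tool_pos: [0.4899, 0.141, 0.2911]
tcp_rot: [-2.992, -0.959, 0.001]
wrist_force: [1.2, -0.4, -0.1]
width: 1.001
grip_force: 0.0
```

Emit:
jog_arm(increments=[[[0,0,-0.6,0,0,0,1],[0,0,0,0,0,0,1],[0,0,0,0,0,0,1],[0,0,0,0,0,0,1],[0,0,0,0,0,0,1]]])

```text
time: 20.03
tool_pos: [0.4894, 0.1408, 0.3059]
tcp_rot: [-2.991, -0.959, 0.005]
wrist_force: [0.3, 0.0, -0.8]
width: 1.001
grip_force: 0.0
```

```bash
python3 - <<'E'
from h import *
s=read_state(); print(s['time'],s['tool_pos'],s['wrist_force'])
for n in('wrist','top'):
    im,d,W=cloud(n)
    print(n,circ(W,.122,.14,(.494,.142),.04),circ(W,.075,.095,(.494,.142),.055))
    if n=='wrist':
        q=W[(W[...,2]>.126)&(W[...,2]<.136)&(np.hypot(W[...,0]-.494,W[...,1]-.142)<.022)]
        A=np.c_[q[:,:2]-[.494,.142],np.ones(len(q))]; print('cap top plane',np.linalg.lstsq(A,q[:,2],rcond=None)[0])
        cv2.imwrite('pics/f1.png',im)
E
```

```text
20.0333 [0.4893611  0.14081547 0.30586445] [ 0.30879898  0.00827612 -0.77077262]
wrist (array([4.940e-01, 1.427e-01, 2.870e-02, 1.311e-01, 4.594e+03]), array([0.4959, 0.144 , 0.1308])) (array([4.939e-01, 1.423e-01, 4.220e-02, 8.730e-02, 2.892e+03]), array([0.5103, 0.1541, 0.0867]))
cap top plane [-0.00044909 -0.00075948  0.1312526 ]
top (array([4.961e-01, 1.205e-01, 1.870e-02, 1.260e-01, 1.900e+01]), array([0.4948, 0.1169, 0.1261])) (array([4.948e-01, 1.408e-01, 4.160e-02, 8.560e-02, 2.210e+02]), array([0.4931, 0.1115, 0.085 ]))
```

View pics/f1.png

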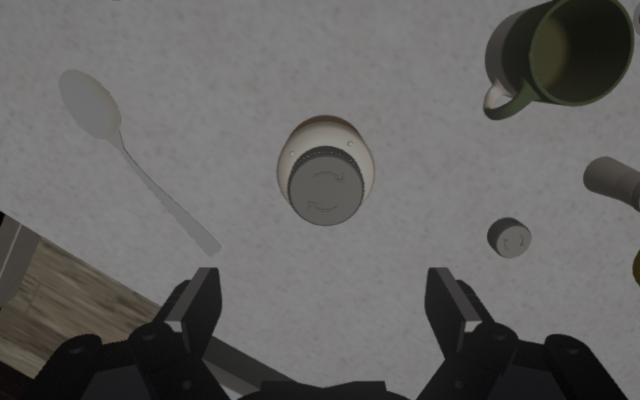

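The cap sits square and centred, its top at px (325,185). It measures 131 mm high, where locked is 130.5 and unlocked 133.5, and the jar hasn't moved. Handing in.

```bash
python3 -c "
from h import *
print(bot.finish_job())"
```

```text
the job is handed in; nothing more can be done
None
```

I fitted the cap, pressed it down, turned it to the stop and handed the job in at about 20 s; the verdict wasn't shown. After I let go, the cap measured locked (top 131 mm up) and square, with the jar standing where it was and the label facing the same way.

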